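# Load the brick-core carrier and hold it up level

### The job

Fill the empty pocket of the green carrier like the full one: stand the brick core in it, then lay the plywood disc flat on the core, then the aluminium disc on top, letting go of each. Then pick the loaded carrier up by its wooden handle and hold it level and still about 12 cm above the bench, with the stack undisturbed; finish while still holding it, with nothing else carrying it. Do not lift the carrier before it is loaded, and do not disturb the other things on the bench.

Things in the scene. Friction and masses are not known exactly. Their poses are not given: they have to be found in the camera images.
- carrier: green two-pocket carrier, 0.52 kg, base plate 92 (x) x 250 (y) x 12 mm. Origin: centre of its underside; x across it, y along it, z up. Pocket at y = -85 mm is empty, the one at y = +85 mm holds a finished stack, fixed for good. A handle crosses the middle, see handle. Balanced about it once both pockets are full (0.84 kg)
- pocket (a point): centre of the black round seat of the empty pocket, 12 mm above the carrier's underside, axes as the carrier's. Four round-topped 10 mm steel pins, 76 mm tall, at x +-23, y +-28 mm from it (3 mm play round a 56 mm part); fingers closed on a part along x pass outside them. Layers stand at 0-40 (core), 40-56 (plywood), 56-72 mm (aluminium) above it
- handle (a point): centre of the carrier's wooden carrying bar, 143 mm above the carrier's underside, axes as the carrier's. The bar is 92 mm long (x), 20 mm thick (y), 26 mm tall, on two 12 mm rods at x +-36 mm: its middle 60 mm can be pinched along y from above. Rod ends stand 3 mm above its top
- core: red-brown brick core, a cylinder of 56 mm diameter and 40 mm height standing upright, about 0.18 kg; origin: centre of its underside, z along its axis
- packing_disc: pale plywood disc, 56 mm diameter, 16 mm thick, lying flat, 0.04 kg; origin: centre of its underside, z along its axis
- bearing_plate: bare aluminium disc with a ring and a dot on its top, 56 mm diameter, 16 mm thick, lying flat, 0.10 kg; origin: centre of its underside, z along its axis
- trowel: pointing trowel, 90 x 331 mm, lying at the left; bystander, origin at its middle on the bench
- try_square: try square, 121 x 212 mm, lying at the front left; bystander, origin at its middle on the bench
- brush: flat brush, 36 x 198 mm, lying at the right; bystander, origin at its middle on the bench
- wedge1: hardwood wedge, 36 x 130 x 28 mm, lying close in front of the robot; bystander, origin at its middle on the bench
- chisel2: steel chisel, 36 x 187 x 21 mm, lying close in front of the robot to the right; bystander, origin at its middle on the bench
Not all that is in view belongs to the job. Of the things that look like the packing_disc, the smallest one is meant.

How it is judged:
By the outcome, as a careful person would: the job done as asked, in the order asked, and still so for the second after the job is handed in, while the arm keeps its last pose, push and grip.
It also fails if it takes over 72 s, if anything falls off the work surface, if the arm or the gripper's body presses on something with over 40 N, if the wrist force passes 120 N, or if a joint passes its speed limit or range.

### The arm

A 6-joint arm with a two-finger parallel gripper is mounted at the origin on the work surface; the furniture and walls round the work are solid. World frame = base frame: x ahead of the robot, y to its left, z up, the work surface at z = 0. Lengths are in m, angles in rad, forces in N, time in s.
With the tool pointing down it reaches from about 0.375 to 0.925 m from the base axis. Payload 5.7 kg.
Tool frame: the origin (TCP) lies at the very end of the fingers, on their centre line; the grasp point (between the pads) lies 19 mm behind it; z points along the fingers, x is the direction in which the jaws open and shut, and the axes are right-handed (so a half turn about z gives the same grasp; the last joint's range is limited). The gripper opens to 85 mm and grips with 20 to 120 N. Pads are 22 mm wide; open, the fingers measure 114 mm over their backs; the gripper's body (76 mm by 85 mm) begins 54 mm behind the grasp point. The pads swing forward as they close: fully open they stand 13 mm farther back than shut.
Start: joints at [1.169, 0.359, 1.51, -0, 1.272, -0.115], TCP at [0.17, 0.575, 0.231] pointing down, gripper open.
Joint ranges: [-2.97, 2.97], [-1.01, 2.36], [0.21, 2.38], [-0.96, 4.11], [0.2, 2.71], [-2.98, 2.98]. Speed limits (rad/s): [2.39, 2.39, 3.14, 3.14, 3.14, 3.14].

### API

Orientations are given as a 3x3 rotation matrix whose columns are the frame's x, y, z axes.
In Python, from cell import arm, optics gives the robot as it stands. The module is installed in compiled form; this text tells all that it offers. Calls block until the motion is done:
- arm.reach(position, orientation): joint-space move of the TCP to a pose.
- arm.servo_line(position, frame=None, max_speed=0.15): straight line of the TCP; frame=None keeps the orientation; max_speed is the mean speed in m/s.
- arm.move_joints(angles): joint-space move.
- arm.command_gripper(opening, squeeze=None): opening from 0.0 (shut) to 1.0 (fully open); squeeze is the grip in N (None keeps the last); returns when the fingers have stopped.
- arm.pause(seconds).
- arm.solve_ik(position, orientation): joint angles nearest the present ones, or None.
- optics.read_camera(name): name is "scene" or "side" or "wrist"; returns a dict with "img" (420x560x3 uint8, red, green, blue), "vfov" (degrees; the focal length in pixels is half the picture's height over the tangent of half this angle, whatever the lens; pixels are square), "cx", "cy" (the principal point, pixels), "rvec" (rotation vector, rad) and "tvec" (3), from world to camera coordinates, as OpenCV has them. Camera axes: x right, y down, z forward; pixel columns grow to the right and rows downward; lengths in m; the calibration is good to about 2 mm. A picture is of the moment at which its call begins. There is no depth.
A pose or a line that the arm cannot do raises arm.MotionError and nothing moves.
- arm.close_job(): hands the job in, once; it reports no verdict.
Readings, each from a call of its own:
- arm.read_t(): time.
- arm.read_joint_pos(): joint angles.
- arm.read_joint_velocities(): joint speeds.
- arm.read_effort(): joint torques, N m.
- arm.read_eef_pos(): TCP position.
- arm.read_ee_rot(): TCP orientation.
- arm.read_contact_force(): force on the tool from outside, world axes, zero at the start.
- arm.read_moment(): the same for the moment, N m.
- arm.read_gripper_width(): opening from 0.0 (shut) to 1.0 (fully open).
Only numpy, scipy, OpenCV 4.12 (cv2) and the standard library are available. Lean on these libraries where they do the work, as an engineer would, in place of code of your own. Each camera call takes 0.05 s, during which the arm holds its last target.

## Working session

There is one attempt and no reset: what is moved stays moved. The work goes in short steps, each a Python script; the robot and the scene stay as the last script left them, time stands still between calls to the robot, and variables do not carry over. Pictures are saved under pics/ and viewed, and the job is handed in when it is done.

```bash
mkdir -p pics
cat > h.py <<'E'
import numpy as np, cv2
from cell import arm, optics
def cam(n):
    d=optics.read_camera(n); return d
def K(d):
    h=d['img'].shape[0]; f=h/2/np.tan(np.radians(d['vfov'])/2)
    return np.array([[f,0,d['cx']],[0,f,d['cy']],[0,0,1]])
def ray(d,u,v):
    R,_=cv2.Rodrigues(np.array(d['rvec'],float)); t=np.array(d['tvec'],float).reshape(3)
    return -R.T@t, R.T@np.linalg.inv(K(d))@np.array([u,v,1.])
def onz(d,u,v,z):
    c,r=ray(d,u,v); return c+r*(z-c[2])/r[2]
def proj(d,p):
    q,_=cv2.projectPoints(np.array(p,float).reshape(-1,1,3),np.array(d['rvec'],float),np.array(d['tvec'],float),K(d),None); return q.reshape(-1,2)
def save(d,n): cv2.imwrite('pics/'+n+'.png',cv2.cvtColor(d['img'],cv2.COLOR_RGB2BGR))
E
python3 - <<'E'
from h import *
import pickle
for n in ['scene','side','wrist']:
    d=cam(n); save(d,n+'0'); pickle.dump(d,open(n+'0.pkl','wb'))
    print(n,d['vfov'],d['cx'],d['cy'],ray(d,d['cx'],d['cy']))
print(arm.read_t(),arm.read_ee_rot())
E
```

```text
scene 50.6683045727346 274.90286270847565 202.20236973083163 (array([-0.14912367, -0.93657498,  1.12335777]), array([ 0.44272771,  0.60506749, -0.66172918]))
side 46.514832228290324 283.8214376759126 220.50160205742262 (array([ 0.51252208, -1.1666988 ,  0.96516283]), array([ 0.00337226,  0.80244445, -0.59671729]))
wrist 70.66745370531267 281.81646920180816 209.72948929586545 (array([0.09534964, 0.59640985, 0.37246375]), array([ 0.29199059, -0.08777761, -0.95238468]))
0.15 [[ 2.82908175e-01  9.59146813e-01 -5.95791761e-04]
 [ 9.59145892e-01 -2.82908738e-01 -1.34275477e-03]
 [-1.45645366e-03 -1.91574917e-04 -9.99998921e-01]]
```

View pics/scene0.png

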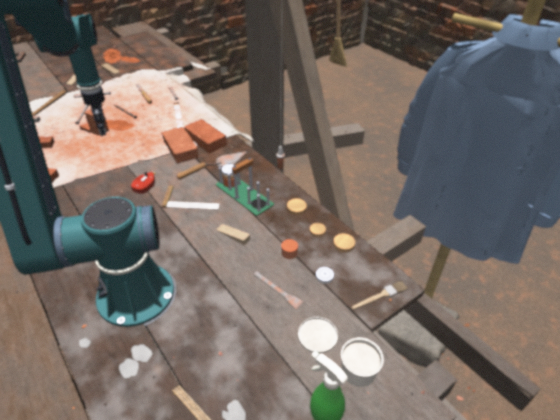

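View pics/side0.png

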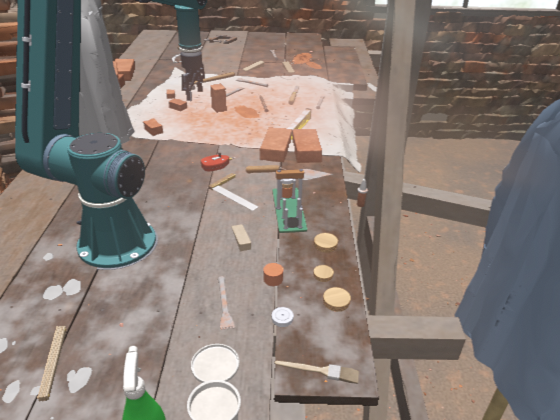

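View pics/wrist0.png

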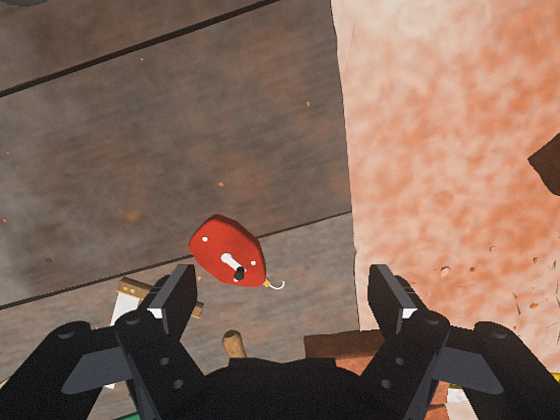

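The scene and side pictures show the carrier around side px (292,205). There are three plywood discs at (325,241), (323,272) and (337,298), the core at (273,272) and the aluminium disc at (283,315). The middle plywood disc looks smallest. Next I'll get coarse positions and an enlarged crop.

Run:
```python
import pickle
from h import *
d=pickle.load(open('side0.pkl','rb'));s=pickle.load(open('scene0.pkl','rb'))
for n,u,v,z in [('d1',325,241,.016),('d2',323,272,.016),('d3',337,298,.016),('core',273,267,.04),('plate',282.5,315,.016),('carA',276,229,.0),('carB',307,228,.0),('carC',302,181,0),('carD',276,181,0),('wedge',241,236,.02),('brush',320,370,0.01)]:
    print(n,onz(d,u,v,z).round(3))
c=d['img'][150:330,200:380]; cv2.imwrite('pics/c1.png',cv2.resize(c,None,fx=3.3,fy=3.3,interpolation=cv2.INTER_CUBIC)[...,::-1])
c=s['img'][130:290,150:370]; cv2.imwrite('pics/c2.png',cv2.resize(c,None,fx=3.5,fy=3.5,interpolation=cv2.INTER_CUBIC)[...,::-1])
```

```text
d1 [0.646 0.009 0.016]
d2 [ 0.633 -0.132  0.016]
d3 [ 0.665 -0.234  0.016]
core [ 0.49  -0.143  0.04 ]
plate [ 0.519 -0.299  0.016]
carA [0.493 0.084 0.   ]
carB [ 0.594  0.094 -0.   ]
carC [0.583 0.38  0.   ]
carD [0.486 0.376 0.   ]
wedge [0.386 0.018 0.02 ]
brush [ 0.609 -0.461  0.01 ]
```

View pics/c1.png

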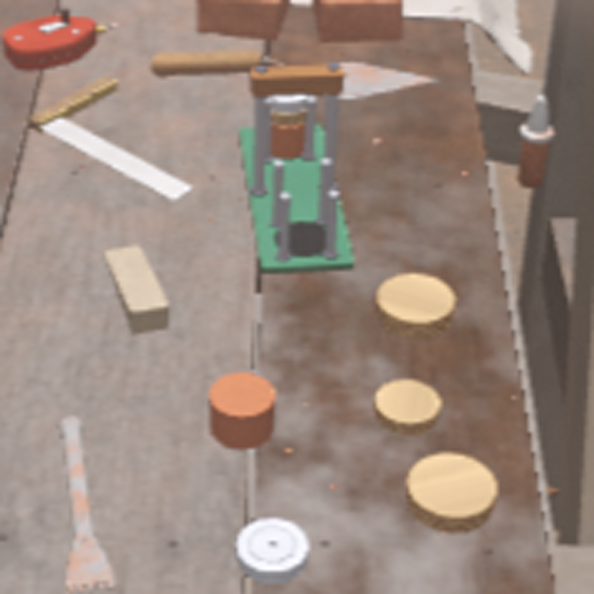

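View pics/c2.png

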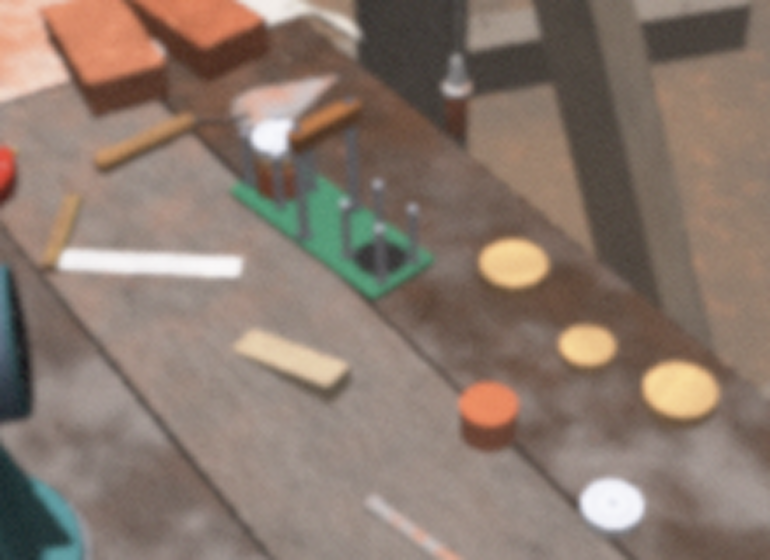

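```bash
cat >> h.py <<'E'
def RZ(yaw):  # tool y along (rot) +Y, x along -X, z down
    c,s=np.cos(yaw),np.sin(yaw)
    return np.array([[c,-s,0],[s,c,0],[0,0,1]])@np.diag([-1,1,-1.])
E
python3 - <<'E'
from h import *
import pickle
for y in (0,):
  for p in [(0.57,-.17,.3),(0.535,.17,.3),(.49,-.143,.02)]:
    print(p,arm.solve_ik(p,RZ(y)),arm.solve_ik(p,RZ(y)@np.diag([-1,-1,1])))
arm.reach([.535,.13,.32],RZ(0)); arm.pause(.3)
d=cam('wrist'); save(d,'w1'); pickle.dump(d,open('w1.pkl','wb')); print(ray(d,280,210)[0])
arm.reach([.57,-.17,.30],RZ(0)); arm.pause(.3)
d=cam('wrist'); save(d,'w2'); pickle.dump(d,open('w2.pkl','wb'));print(ray(d,280,210)[0])
print(arm.read_t(),arm.read_joint_pos(),arm.read_eef_pos())
E
```

```text
(0.57, -0.17, 0.3) [-4.05942243e-01  2.98568965e-01  1.42739731e+00 -4.44089210e-16
  1.41562638e+00  2.73565041e+00] [-4.05942243e-01  2.98568965e-01  1.42739731e+00 -4.44089210e-16
  1.41562638e+00 -4.05942243e-01]
(0.535, 0.17, 0.3) [ 1.84619060e-01  2.47654076e-01  1.49881931e+00 -4.44089210e-16
  1.39511926e+00 -2.95697359e+00] [ 1.84619060e-01  2.47654076e-01  1.49881931e+00 -4.44089210e-16
  1.39511926e+00  1.84619060e-01]
(0.49, -0.143, 0.02) [-4.19345712e-01  5.27800392e-01  1.90267074e+00 -4.44089210e-16
  7.11121521e-01  2.72224694e+00] [-4.19345712e-01  5.27800392e-01  1.90267074e+00 -4.44089210e-16
  7.11121521e-01 -4.19345712e-01]Traceback (most recent call last):
  File "<stdin>", line 6, in <module>
cell.MotionError: the arm cannot take that pose within its joint ranges
```

Run:
```python
from h import *
import pickle
for y in (-.3,-.2,-.15,.15,.2,.3):
  for p in [(0.53,.13,.32),(0.53,.13,.03)]:
    r=arm.solve_ik(p,RZ(y)); print(y,p,None if r is None else r[[0,5]].round(3))
```

```text
-0.3 (0.53, 0.13, 0.32) [ 0.114 -2.728]
-0.3 (0.53, 0.13, 0.03) [ 0.114 -2.728]
-0.2 (0.53, 0.13, 0.32) [ 0.114 -2.828]
-0.2 (0.53, 0.13, 0.03) [ 0.114 -2.828]
-0.15 (0.53, 0.13, 0.32) [ 0.114 -2.878]
-0.15 (0.53, 0.13, 0.03) [ 0.114 -2.878]
0.15 (0.53, 0.13, 0.32) None
0.15 (0.53, 0.13, 0.03) None
0.2 (0.53, 0.13, 0.32) None
0.2 (0.53, 0.13, 0.03) None
0.3 (0.53, 0.13, 0.32) [0.114 2.956]
0.3 (0.53, 0.13, 0.03) [0.114 2.956]
```

Run:
```python
from h import *
import pickle
arm.reach([.535,.12,.34],RZ(-.1)); arm.pause(.3)
d=cam('wrist'); save(d,'w1'); pickle.dump(d,open('w1.pkl','wb')); print(ray(d,280,210)[0])
arm.reach([.56,-.17,.30],RZ(-.65)); arm.pause(.3)
d=cam('wrist'); save(d,'w2'); pickle.dump(d,open('w2.pkl','wb'));print(ray(d,280,210)[0])
print(arm.read_t(),arm.read_joint_pos(),arm.read_eef_pos())
```

```text
[0.52787616 0.04171778 0.48186221]
[ 0.51371066 -0.23210083  0.4421588 ]
4.3833 [-4.11361248e-01  2.83622469e-01  1.44823912e+00  3.92817769e-05
  1.40943064e+00 -2.90437071e+00] [ 0.56019162 -0.16919718  0.30020125]
```

View pics/w1.png

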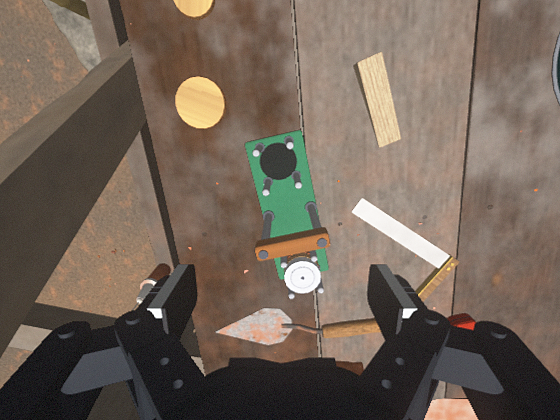

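View pics/w2.png

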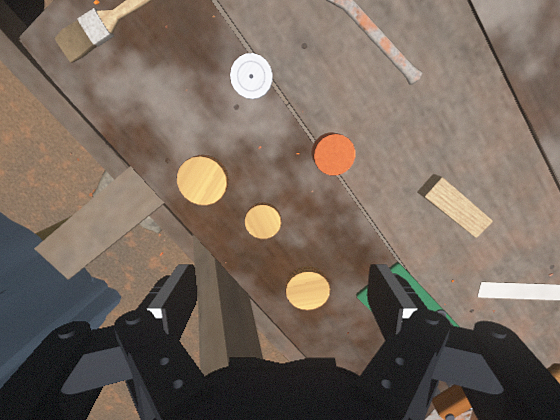

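w1 shows the black seat at (278,160), the four pin tops around it, the handle at (292,246) and the full stack at (302,277). w2 shows the aluminium disc at (251,75), the core at (334,154) and plywood discs at (202,180), (263,221) and (308,290). The middle plywood disc is the smallest. Next I'll measure with masks.

```bash
cat >> h.py <<'E'
def blob(mask,u,v,close=0):
    m=mask.astype(np.uint8)
    m=cv2.morphologyEx(m,cv2.MORPH_OPEN,np.ones((3,3)))
    if close: m=cv2.morphologyEx(m,cv2.MORPH_CLOSE,np.ones((close,close)))
    n,l,st,c=cv2.connectedComponentsWithStats(m)
    best=min((i for i in range(1,n) if st[i,4]>12),key=lambda i:np.hypot(*(c[i]-[u,v])))
    cs,_=cv2.findContours((l==best).astype(np.uint8),cv2.RETR_EXTERNAL,cv2.CHAIN_APPROX_NONE)
    k=max(cs,key=cv2.contourArea); h=cv2.convexHull(k)
    return c[best],st[best],cv2.fitEllipse(h) if len(h)>5 else None,k
E
python3 - <<'E'
from h import *
import pickle
w1=pickle.load(open('w1.pkl','rb'));w2=pickle.load(open('w2.pkl','rb'))
i2=w2['img'];hsv=cv2.cvtColor(i2,cv2.COLOR_RGB2HSV).astype(int)
for q in [(251,75),(334,154),(263,221),(202,180),(245,60)]: print(q,hsv[q[1],q[0]])
h,s,v=[hsv[...,k] for k in range(3)]
def rep(n,d,b,z):
    e=b[2]; p=onz(d,*e[0],z); f=K(d)[0,0]; dist=np.linalg.norm(p-ray(d,0,0)[0])
    print(n,np.round(b[0],1),b[1][4],np.round(e[0],1),np.round(e[1],1),p.round(4),'diam mm',np.round(np.array(e[1])/f*dist*1e3,1))
rep('plate',w2,blob((s<40)&(v>150),251,75),.016)
rep('core',w2,blob((h<12)&(s>150)&(v>150),334,154),.04)
for q in [(263,221),(202,180),(308,290)]: rep('ply',w2,blob((h>12)&(h<28)&(s>80)&(v>150),*q),.016)
hs=cv2.cvtColor(w1['img'],cv2.COLOR_RGB2HSV).astype(int);h,s,v=[hs[...,k] for k in range(3)]
for q in [(278,160),(291,145),(257,153),(266,192),(298,185),(320,237),(264,256),(290,246)]: print(q,hs[q[1],q[0]])
rep('seat',w1,blob(v<35,278,160,3),.012)
for q in [(291,145),(257,153),(266,192),(298,185)]:
    b=blob((s<60)&(v>120),*q); print('pin',b[0],b[1][2:],onz(w1,*b[0],.086).round(4))
b=blob((h<16)&(s>110)&(v>60),291,247); r=cv2.minAreaRect(b[3]); print('handle',b[0],r,[onz(w1,*c,.156).round(4) for c in cv2.boxPoints(r)])
b=blob((h>60)&(h<90)&(s>100),280,195,7); print(cv2.minAreaRect(b[3]),[onz(w1,*c,.012).round(4) for c in cv2.boxPoints(cv2.minAreaRect(b[3]))])
c=w1['img'][110:310,210:370]; cv2.imwrite('pics/c3.png',cv2.resize(c,None,fx=3,fy=3,interpolation=cv2.INTER_CUBIC)[...,::-1])
E
```

```text
(251, 75) [120  25 113]
(334, 154) [ 10 161 231]
(263, 221) [ 19 117 240]
(202, 180) [ 21 115 244]
(245, 60) [100   3 251]
plate [250.9  80.7] 1866 [250.4  83.1] [43.3 64.4] [ 0.5229 -0.2894  0.016 ] diam mm [62.9 93.5]
core [334.  154.2] 1296 [334.1 154.3] [39.5 41.6] [ 0.4883 -0.1495  0.04  ] diam mm [54.8 57.8]
ply [262.4 221.5] 983 [262.4 221.5] [34.  36.5] [ 0.6313 -0.1261  0.016 ] diam mm [52.2 56.1]
ply [201.3 180.4] 1923 [201.3 180.5] [47.3 51.6] [ 0.6632 -0.2304  0.016 ] diam mm [72.  78.7]
ply [307.5 290.5] 1337 [307.5 290.5] [38.2 44.1] [0.6471 0.0143 0.016 ] diam mm [65.8 76. ]
(278, 160) [51 28 63]
(291, 145) [125   7 234]
(257, 153) [120   4 232]
(266, 192) [115   7 225]
(298, 185) [111   8 224]
(320, 237) [ 13 159 213]
(264, 256) [124  14 132]
(290, 246) [ 13 156 206]
seat [179.5 330.5] 18 [179.5 330.5] [2.8 7.2] [0.7618 0.4137 0.012 ] diam mm [ 6.  15.7]
pin [289.5 145. ] [ 8  7 44] [0.5215 0.0802 0.086 ]
pin [255.69047619 152.92857143] [ 7  7 42] [0.5669 0.086  0.086 ]
pin [265.66666667 192.12820513] [ 7  7 39] [0.56   0.1403 0.086 ]
pin [297.95  185.075] [ 7  7 40] [0.5149 0.1348 0.086 ]
handle [291.15906788 245.82269504] ((292.01934814453125, 246.15206909179688), (19.028324127197266, 75.17542266845703), 82.7468032836914) [array([0.5758, 0.1819, 0.156 ]), array([0.4864, 0.1785, 0.156 ]), array([0.4848, 0.2033, 0.156 ]), array([0.5761, 0.207 , 0.156 ])]
((284.35296630859375, 183.91175842285156), (98.95452880859375, 57.96601486206055), 75.96376037597656) [array([0.59  , 0.0773, 0.012 ]), array([0.5014, 0.0649, 0.012 ]), array([0.4735, 0.2254, 0.012 ]), array([0.5712, 0.2416, 0.012 ])]
```

View pics/c3.png

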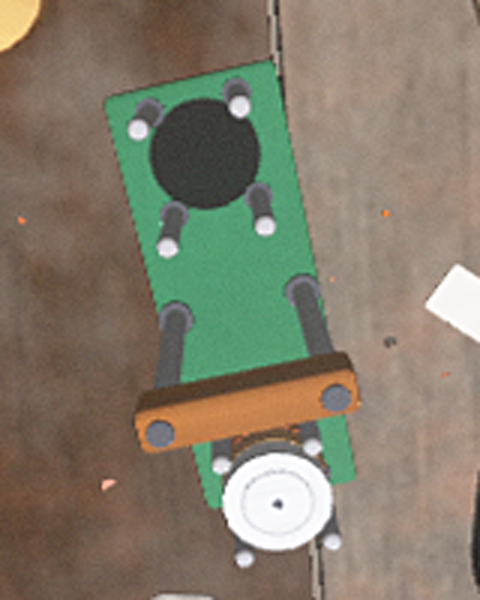

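Run:
```python
from h import *
import pickle
w1=pickle.load(open('w1.pkl','rb'));w2=pickle.load(open('w2.pkl','rb'))
hsv=cv2.cvtColor(w2['img'],cv2.COLOR_RGB2HSV).astype(int);h,s,v=[hsv[...,k] for k in range(3)]
b=blob((s<40)&(v>205),251,75,5);print('plate',b[0],b[1],b[2],onz(w2,*b[2][0],.016))
hs=cv2.cvtColor(w1['img'],cv2.COLOR_RGB2HSV).astype(int);h,s,v=[hs[...,k] for k in range(3)]
b=blob((s<60)&(v<85),278,160);print('seat',b[0],b[1],b[2],onz(w1,*b[2][0],.012))
for n,q in [('plate',(251,75)),]:
  for c in ('side','scene'):
    d=pickle.load(open(c+'0.pkl','rb')); print(c)
    for nm,p in [('core',(.4883,-.1495,.04)),('ply',(.6313,-.1261,.016)),('plate',(.523,-.299,.016)),('handle',(.5303,.1946,.156)),('pocket',(.5408,.1103,.012))]: print(nm,proj(d,p).round(1))
```

```text
plate [250.80175913  75.50744249] [ 230   53   42   46 1478] ((250.73641967773438, 75.51980590820312), (41.3950309753418, 45.25556564331055), 169.545654296875) [ 0.51674338 -0.29630398  0.016     ]
seat [277.68457031 161.01953125] [ 260  143   36   37 1024] ((277.8846130371094, 160.8778839111328), (35.896087646484375, 36.40633010864258), 149.13551330566406) [0.54088016 0.11007109 0.012     ]
side
core [[272.3 268.6]]
ply [[322.3 270.5]]
plate [[283.9 314.9]]
handle [[289.  170.1]]
pocket [[290.8 221.6]]
scene
core [[289.9 245.1]]
ply [[317.7 228.2]]
plate [[327.1 273.2]]
handle [[242.2 162.9]]
pocket [[258.6 203.5]]
```

```bash
cat >> h.py <<'E'
P=np.array([.5409,.1102]); CY=.124; PY=-.07
def st(m=''):
    print(m,'t%.2f'%arm.read_t(),'tcp',np.round(arm.read_eef_pos(),4),'w%.3f'%arm.read_gripper_width(),'F',np.round(arm.read_contact_force(),2))
def pick(xy,z,yaw,sq):
    arm.reach([*xy,z+.08],RZ(yaw)); arm.command_gripper(.95)
    arm.servo_line([*xy,z],max_speed=.12); st('down')
    arm.command_gripper(0.,sq); st('grip')
E
python3 - <<'E'
from h import *
print(arm.solve_ik([*P,.03],RZ(PY)), arm.solve_ik([.4883,-.1495,.014],RZ(-.64)))
pick([.4883,-.1495],.014,-.64,40)
arm.servo_line([.4883,-.1495,.15],max_speed=.2); st('lift')
for n in ('side','wrist'): save(cam(n),n+'2')
E
```

```text
None [-4.32435087e-01  5.38610616e-01  1.90539098e+00 -4.44089210e-16
  6.97591054e-01 -2.93402774e+00]
down t6.31 tcp [ 0.4887 -0.1497  0.0144] w0.946 F [ 0.39 -0.16 -0.25]
grip t6.67 tcp [ 0.4888 -0.1497  0.015 ] w0.641 F [-1.54  0.5   5.23]
lift t7.50 tcp [ 0.4875 -0.1491  0.1493] w0.642 F [-0.84 -0.09 -2.07]
```

View pics/wrist2.png

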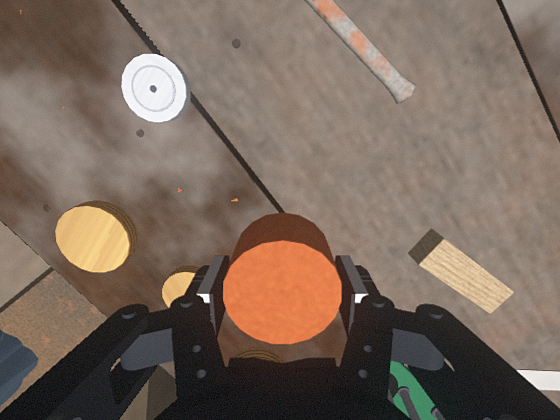

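View pics/side2.png

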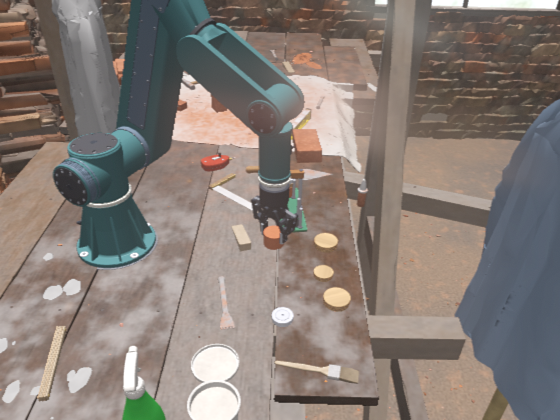

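```bash
sed -i 's/PY=-.07/PY=-.10/' h.py
python3 - <<'E'
from h import *
d=cam('wrist'); hs=cv2.cvtColor(d['img'],cv2.COLOR_RGB2HSV).astype(int);h,s,v=[hs[...,k] for k in range(3)]
b=blob((h<14)&(s>150)&(v>180),282,292); print(b[0],b[2])
p=arm.read_eef_pos(); print(p, onz(d,*b[2][0],p[2]-.0145+.04)-p, arm.read_ee_rot().T@(onz(d,*b[2][0],p[2]-.0145+.04)-p))
arm.reach([*P,.15],RZ(PY)); arm.pause(.2); st('above')
d=cam('wrist'); save(d,'w3')
print(arm.read_ee_rot().T@(onz(d,*b[2][0],arm.read_eef_pos()[2]+.0255)-arm.read_eef_pos()))
save(cam('side'),'s3')
E
```

```text
[281.77203742 292.07359667] ((281.7876892089844, 292.0594482421875), (103.04638671875, 119.14188385009766), 90.26828002929688)
[ 0.48720064 -0.14900915  0.14855057] [-0.00034148 -0.00216478  0.0255    ] [-0.00094353 -0.00195576 -0.02550172]
above t8.88 tcp [0.541  0.1087 0.15  ] w0.642 F [ 0.43  0.02 -2.5 ]
[-0.00077631 -0.00260256 -0.02549952]
```

View pics/w3.png

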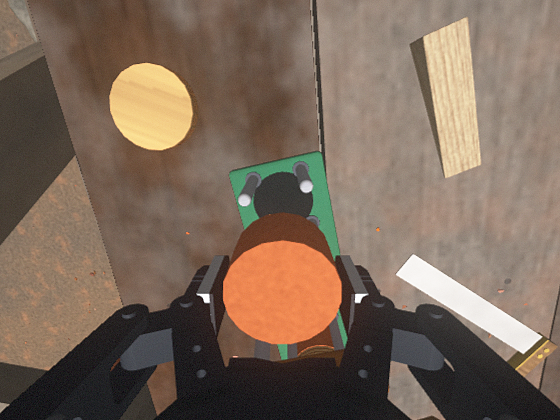

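Run:
```python
from h import *
d=cam('wrist'); hs=cv2.cvtColor(d['img'],cv2.COLOR_RGB2HSV).astype(int);h,s,v=[hs[...,k] for k in range(3)]
st()
R=np.array([[np.cos(CY),-np.sin(CY)],[np.sin(CY),np.cos(CY)]])
for q,o in [((245,200),(.023,-.028)),((306,186),(-.023,-.028))]:
    b=blob((s<60)&(v>140),*q); p=onz(d,*b[0],.086); print(b[0],b[1][2:],p.round(4),'pocket',(p[:2]-R@np.array(o)).round(4))
b=blob((h<14)&(s>150)&(v>180),282,292); p=onz(d,*b[2][0],arm.read_eef_pos()[2]+.0255); print('core',p.round(4))
d=cam('side');hs=cv2.cvtColor(d['img'],cv2.COLOR_RGB2HSV).astype(int)
print(proj(d,[[.5409,.1102,.012],[*p[:2],.1755],[*p[:2],.1355]]))
c=d['img'][130:260,230:350]; cv2.imwrite('pics/c4.png',cv2.resize(c,None,fx=4.5,fy=4.5,interpolation=cv2.INTER_CUBIC)[...,::-1])
```

```text
t9.03 tcp [0.541  0.1093 0.15  ] w0.640 F [-0.05  0.01 -2.75]
[243.864 199.528] [ 13  12 125] [0.567  0.0857 0.086 ] pocket [0.5407 0.1106]
[306.048 185.648] [ 13  12 125] [0.5215 0.08   0.086 ] pocket [0.5409 0.1107]
core [0.5415 0.1066 0.1755]
[[290.85063118 221.57115818]
 [292.69969819 179.43035348]
 [292.27503085 190.41171324]]
```

View pics/c4.png

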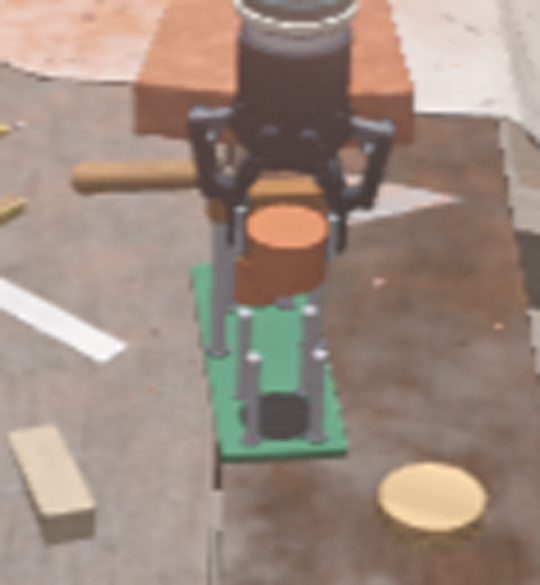

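Run:
```python
from h import *
T=[.5405,.1127]
arm.servo_line([*T,.115],max_speed=.1); arm.pause(.2); st('hover')
for z in (.10,.085,.065,.045,.032,.028):
    arm.servo_line([*T,z],max_speed=.08); st(z)
    f=arm.read_contact_force()
    if np.hypot(f[0],f[1])>6 or f[2]>4: print('contact'); break
save(cam('wrist'),'w4'); save(cam('side'),'s4')
```

```text
hover t9.78 tcp [0.5411 0.1127 0.1157] w0.642 F [ 0.    1.11 -2.75]
0.1 t10.12 tcp [0.5399 0.1126 0.0996] w0.640 F [ 0.31 -0.72 -2.66]
0.085 t10.45 tcp [0.5401 0.1127 0.0847] w0.639 F [-0.31  0.09 -1.51]
0.065 t10.85 tcp [0.5401 0.1127 0.0646] w0.640 F [-0.65  0.05 -1.56]
0.045 t11.25 tcp [0.5401 0.1127 0.0446] w0.640 F [-0.56 -0.73 -2.2 ]
0.032 t11.56 tcp [0.5401 0.1127 0.0318] w0.640 F [ 0.85 -0.11 -1.84]
0.028 t11.81 tcp [0.5405 0.1127 0.028 ] w0.642 F [-0.3  -0.02 -2.01]
```

View pics/w4.png

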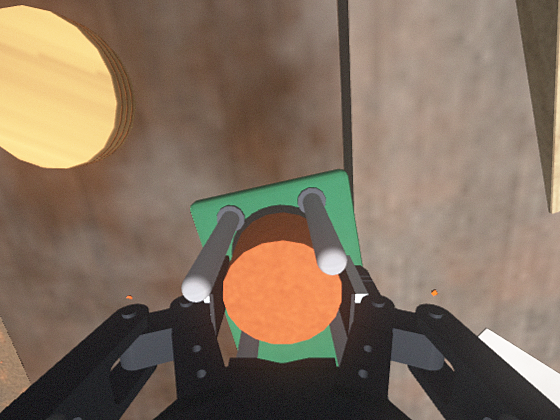

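The wrist view shows the core at (282,292) between the pins with no side force. Next I'll seat it.

Run:
```python
from h import *
T=[.5405,.1127]
for z in (.027,.026,.025,.024):
    arm.servo_line([*T,z],max_speed=.03); st(z)
    if arm.read_contact_force()[2]>1: break
arm.command_gripper(.75); st('open'); arm.command_gripper(.95); 
arm.servo_line([*T,.16],max_speed=.2); st('up')
```

```text
0.027 t12.16 tcp [0.5406 0.1127 0.0271] w0.635 F [-0.24 -0.39 -1.47]
0.026 t12.41 tcp [0.5406 0.1127 0.027 ] w0.642 F [-3.5  -0.35  8.66]
open t12.67 tcp [0.5406 0.1127 0.026 ] w0.749 F [-0.47  0.4  -0.04]
up t13.80 tcp [0.5397 0.1126 0.1591] w0.952 F [-0.74  0.5  -0.46]
```

Run:
```python
from h import *
arm.pause(.15); d=cam('wrist'); save(d,'w5'); st()
hs=cv2.cvtColor(d['img'],cv2.COLOR_RGB2HSV).astype(int);h,s,v=[hs[...,k] for k in range(3)]
b=blob((h<14)&(s>150)&(v>180),282,250); print('core',b[2],onz(d,*b[2][0],.052).round(4))
yaw=-.60
print(arm.solve_ik([.6313,-.1261,.0],RZ(yaw)))
arm.reach([.6313,-.1261,.16],RZ(yaw)); arm.pause(.2); st()
d=cam('wrist'); save(d,'w6')
hs=cv2.cvtColor(d['img'],cv2.COLOR_RGB2HSV).astype(int);h,s,v=[hs[...,k] for k in range(3)]
b=blob((h>12)&(h<28)&(s>80)&(v>150),282,270);p=onz(d,*b[2][0],.016); print('ply',b[2],p.round(4), 'tool',(arm.read_ee_rot().T@(p-arm.read_eef_pos())).round(4))
```

```text
t14.00 tcp [0.5395 0.1126 0.1585] w0.952 F [0.19 0.44 0.29]
core ((279.90814208984375, 208.1879425048828), (58.69242477416992, 61.91342544555664), 89.46992492675781) [0.5413 0.1115 0.052 ]
[-3.04382893e-01  6.81876478e-01  1.60099373e+00 -4.44089210e-16
  8.58722445e-01 -2.84597555e+00]
 t15.20 tcp [ 0.631  -0.1243  0.1601] w0.950 F [0.13 0.68 0.37]
ply ((340.3254089355469, 302.8450927734375), (55.52732849121094, 64.55440521240234), 78.52326202392578) [0.6467 0.0143 0.016 ] tool [0.0653 0.1235 0.1442]
```

View pics/w5.png

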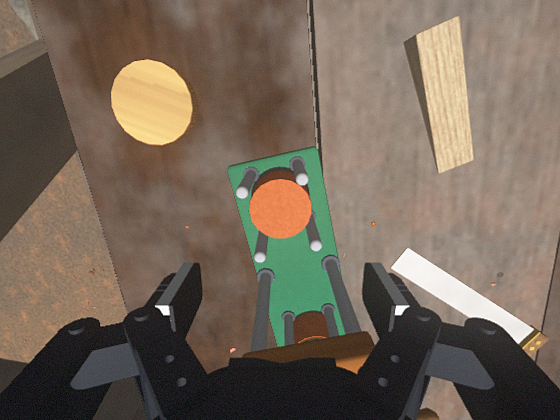

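View pics/w6.png

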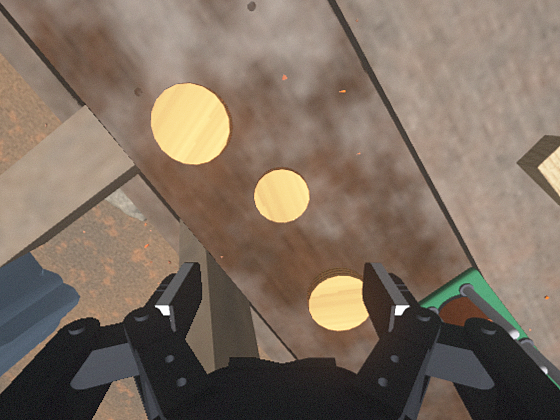

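Run:
```python
from h import *
yaw=-.60
d=cam('wrist'); 
hs=cv2.cvtColor(d['img'],cv2.COLOR_RGB2HSV).astype(int);h,s,v=[hs[...,k] for k in range(3)]
b=blob((h>12)&(h<28)&(s>80)&(v>150),282,195);p=onz(d,*b[2][0],.016); print('ply',b[2],p.round(4), 'tool',(arm.read_ee_rot().T@(p-arm.read_eef_pos())).round(4))
xy=[p[0],p[1]-.0015]
arm.servo_line([*xy,.04],max_speed=.15); arm.pause(.1); st()
arm.command_gripper(.78)
arm.servo_line([*xy,.006],max_speed=.08); st()
for z in (.004,.002,0,-.001,-.002,-.003,-.004,-.005,-.006):
    arm.servo_line([*xy,z],max_speed=.04); st(z)
    if arm.read_contact_force()[2]>2.5: break
```

```text
ply ((281.58380126953125, 195.7229461669922), (53.52281188964844, 55.55322265625), 92.73188018798828) [ 0.6313 -0.1265  0.016 ] tool [-0.001  -0.0013  0.1442]
 t16.35 tcp [ 0.6323 -0.1282  0.0413] w0.951 F [-0.85 -0.03 -0.66]
 t17.23 tcp [ 0.6309 -0.1278  0.0052] w0.779 F [-0.39 -0.32  0.35]
0.004 t17.48 tcp [ 0.6315 -0.128   0.0043] w0.781 F [-0.55 -0.49  0.35]
0.002 t17.73 tcp [ 0.6313 -0.128   0.002 ] w0.778 F [ 0.35 -0.18  1.25]
0 t17.98 tcp [ 6.312e-01 -1.279e-01 -2.000e-04] w0.780 F [-0.12 -0.38 -0.21]
-0.001 t18.23 tcp [ 0.6313 -0.1279 -0.0011] w0.778 F [ 0.34  0.58 -0.15]
-0.002 t18.48 tcp [ 0.6312 -0.1279 -0.0021] w0.779 F [-0.26 -0.17  0.07]
-0.003 t18.73 tcp [ 0.6312 -0.1279 -0.0031] w0.781 F [ 0.05 -0.02  0.32]
-0.004 t18.98 tcp [ 0.6313 -0.1279 -0.0041] w0.779 F [ 0.5   0.22 -0.56]
-0.005 t19.23 tcp [ 0.6313 -0.128  -0.0051] w0.779 F [ 0.51 -0.59 -0.42]
-0.006 t19.48 tcp [ 0.6313 -0.1279 -0.0061] w0.783 F [-0.5  -0.3  -1.03]
```

Run:
```python
from h import *
xy=[.6313,-.128]
arm.servo_line([*xy,-.003],max_speed=.04)
arm.command_gripper(0.,40); st('grip')
arm.servo_line([*xy,.16],max_speed=.2); st('lift'); arm.pause(.1)
d=cam('wrist'); save(d,'w7'); save(cam('side'),'s7'); st()
hs=cv2.cvtColor(d['img'],cv2.COLOR_RGB2HSV).astype(int);h,s,v=[hs[...,k] for k in range(3)]
b=blob((h>12)&(h<28)&(s>80)&(v>150),282,300);p=onz(d,*b[2][0],arm.read_eef_pos()[2]+.003+.016); print('ply',b[2],'tool',(arm.read_ee_rot().T@(p-arm.read_eef_pos())).round(4))
```

```text
grip t19.98 tcp [ 0.6316 -0.1281 -0.0025] w0.640 F [-1.2   0.04  5.01]
lift t20.95 tcp [ 0.6303 -0.1277  0.1587] w0.636 F [-0.39  0.33 -0.72]
 t21.15 tcp [ 0.6304 -0.1277  0.1585] w0.642 F [-0.23  0.67 -1.42]
ply ((288.272705078125, 291.5706787109375), (100.34493255615234, 133.88690185546875), 112.17369079589844) tool [ 0.0024  0.0017 -0.019 ]
```

View pics/w7.png

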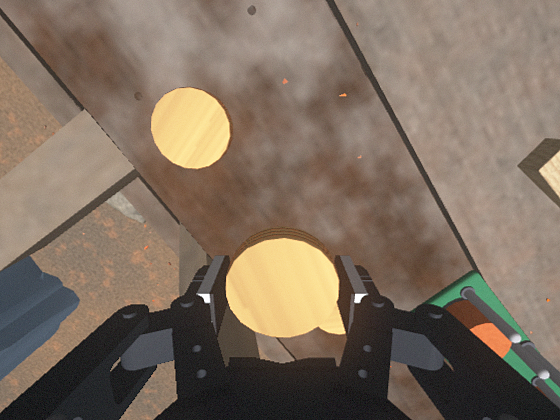

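Run:
```python
import cv2
c=cv2.imread('pics/s7.png')[170:320,260:400]; cv2.imwrite('pics/c7.png',cv2.resize(c,None,fx=4,fy=4,interpolation=cv2.INTER_CUBIC))
```

```text
(no output)
```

View pics/c7.png

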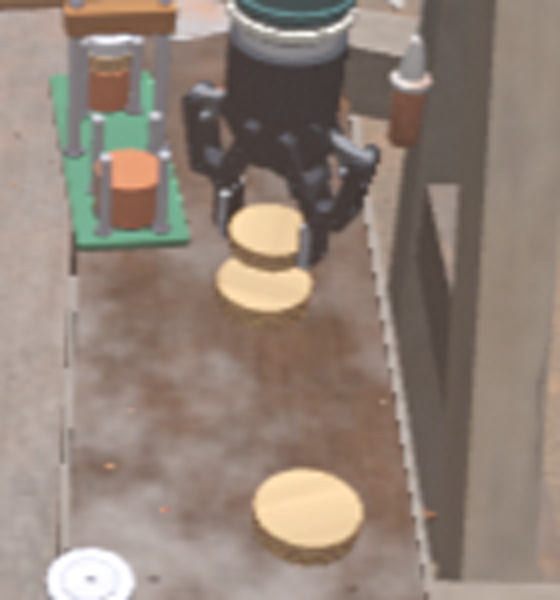

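Run:
```python
from h import *
arm.reach([.5405,.1125,.15],RZ(PY)); arm.pause(.25); st('above')
d=cam('wrist'); save(d,'w8'); 
hs=cv2.cvtColor(d['img'],cv2.COLOR_RGB2HSV).astype(int);h,s,v=[hs[...,k] for k in range(3)]
e=arm.read_eef_pos();b=blob((h>12)&(h<28)&(s>80)&(v>170),282,290);p=onz(d,*b[2][0],e[2]+.0185); print('ply',b[2],p.round(4),'tool',(arm.read_ee_rot().T@(p-e)).round(4), 'off',(p-e).round(4))
```

```text
above t22.41 tcp [0.5413 0.1114 0.15  ] w0.636 F [ 0.36  0.19 -0.15]
ply ((281.8158264160156, 287.4352111816406), (99.11972045898438, 113.99205780029297), 89.2926025390625) [0.542  0.111  0.1685] tool [-0.0009 -0.0005 -0.0185] off [ 0.0009 -0.0006  0.0185]
```

View pics/w8.png

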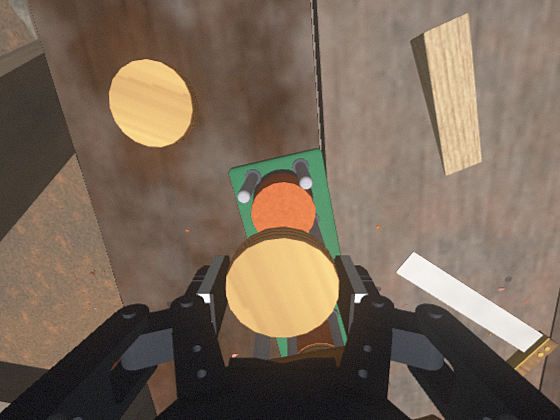

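```bash
cat >> h.py <<'E'
def place(T,zs,zc):
    for z in zs:
        arm.servo_line([*T,z],max_speed=.09); st(z)
        f=arm.read_contact_force()
        if np.hypot(f[0],f[1])>7 or f[2]>6: print('EARLY'); return False
    for z in np.arange(zc,zc-.006,-.001):
        arm.servo_line([*T,z],max_speed=.03); st(round(z,4))
        if arm.read_contact_force()[2]>2.5: return True
    return False
E
python3 - <<'E'
from h import *
T=[.5403,.1116]
ok=place(T,(.10,.078,.053),.0515); print(ok)
if ok:
    arm.command_gripper(.75); st('open'); arm.command_gripper(.95); 
    arm.servo_line([*T,.16],max_speed=.2); arm.pause(.15); st('up')
    d=cam('wrist'); save(d,'w9');hs=cv2.cvtColor(d['img'],cv2.COLOR_RGB2HSV).astype(int);h,s,v=[hs[...,k] for k in range(3)]
    b=blob((h>12)&(h<28)&(s>80)&(v>170),282,208);print('ply',b[2],onz(d,*b[2][0],.068).round(4))
E
```

```text
0.1 t23.17 tcp [0.5406 0.1116 0.1001] w0.637 F [ 0.27 -0.94  0.29]
0.078 t23.56 tcp [0.5401 0.1116 0.0779] w0.634 F [-0.47  0.62 -0.24]
0.053 t23.98 tcp [0.5402 0.1116 0.0529] w0.636 F [-0.33  0.05 -0.39]
0.0515 t24.23 tcp [0.5407 0.1116 0.0519] w0.637 F [-0.3   0.78 -0.18]
0.0505 t24.48 tcp [0.5403 0.1116 0.0506] w0.637 F [ 0.38 -0.93 -0.48]
0.0495 t24.73 tcp [0.5404 0.1116 0.0495] w0.639 F [0.52 0.74 0.21]
0.0485 t24.98 tcp [0.5404 0.1116 0.0495] w0.636 F [-2.46 -0.69 10.71]
True
open t25.24 tcp [0.5402 0.1116 0.0484] w0.750 F [ 0.27 -0.39 -0.44]
up t26.42 tcp [0.539  0.1115 0.1583] w0.951 F [ 0.19  0.16 -0.12]
ply ((279.7686462402344, 215.89215087890625), (62.214385986328125, 66.1463394165039), 91.50536346435547) [0.5412 0.1121 0.068 ]
```

Run:
```python
from h import *
yaw=-.9
print(arm.solve_ik([.517,-.2965,-.005],RZ(yaw)))
arm.reach([.517,-.2965,.16],RZ(yaw)); arm.pause(.2); st()
d=cam('wrist'); save(d,'w10');hs=cv2.cvtColor(d['img'],cv2.COLOR_RGB2HSV).astype(int);h,s,v=[hs[...,k] for k in range(3)]
b=blob((s<40)&(v>200),282,195,5);p=onz(d,*b[2][0],.016); print('plate',b[1],b[2],p.round(4), 'tool',(arm.read_ee_rot().T@(p-arm.read_eef_pos())).round(4))
```

```text
[-6.36572486e-01  6.44437549e-01  1.71793888e+00 -4.44089210e-16
  7.79216225e-01 -2.87816514e+00]
 t28.18 tcp [ 0.5174 -0.2954  0.16  ] w0.948 F [-0.74  0.85 -0.07]
plate [ 256  169   55   53 2301] ((282.72265625, 195.18824768066406), (53.14295196533203, 54.88837814331055), 89.31575775146484) [ 0.5162 -0.2966  0.016 ] tool [-1.00e-04 -1.60e-03  1.44e-01]
```

View pics/w9.png

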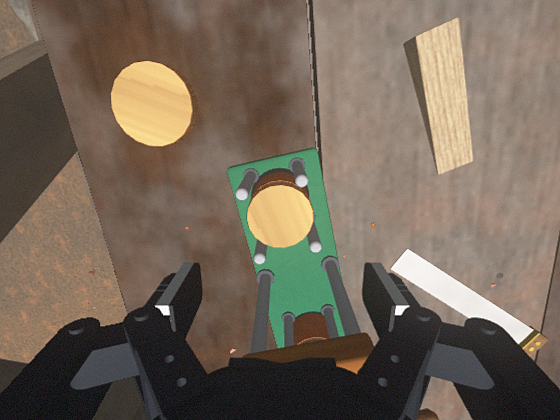

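View pics/w10.png

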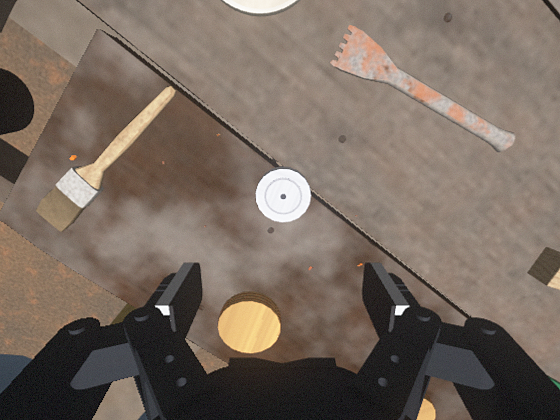

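Run:
```python
from h import *
xy=[.5149,-.2977]
arm.servo_line([*xy,.04],max_speed=.15); arm.command_gripper(.78)
arm.servo_line([*xy,-.003],max_speed=.08); st()
arm.command_gripper(0.,50); st('grip')
arm.servo_line([*xy,.15],max_speed=.2); st('lift')
arm.reach([.5403,.1116,.15],RZ(PY)); arm.pause(.25); st('above')
d=cam('wrist'); save(d,'w11'); 
hs=cv2.cvtColor(d['img'],cv2.COLOR_RGB2HSV).astype(int);h,s,v=[hs[...,k] for k in range(3)]
e=arm.read_eef_pos();b=blob((s<40)&(v>190),282,290,5);p=onz(d,*b[2][0],e[2]+.0185); print('plate',b[1],b[2],p.round(4),'off',(p-e).round(4))
```

```text
t30.17 tcp [ 0.5148 -0.2976 -0.0034] w0.776 F [ 0.73  0.8  -0.25]
grip t30.43 tcp [ 0.5155 -0.2981 -0.0023] w0.633 F [ 0.67 -0.06  2.39]
lift t31.34 tcp [ 0.5141 -0.2971  0.1489] w0.634 F [-0.02 -0.18 -1.53]
above t33.11 tcp [0.5406 0.1108 0.15  ] w0.632 F [-0.04 -0.44 -0.87]
plate [ 226  238  112   99 8693] ((281.7639465332031, 286.9490966796875), (98.82755279541016, 113.42442321777344), 90.30342102050781) [0.5413 0.11   0.1685] off [ 0.0008 -0.0009  0.0185]
```

View pics/w11.png

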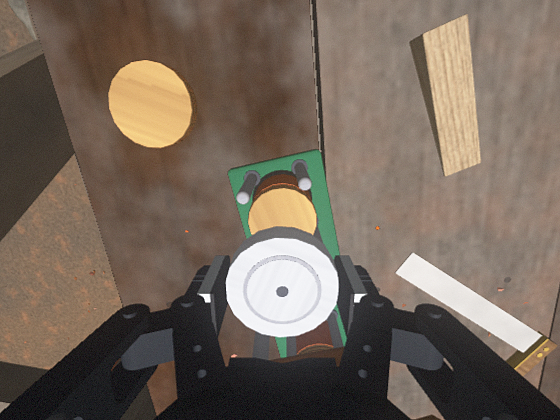

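Run:
```python
from h import *
T=[.5402,.1118]
ok=place(T,(.10,.069),.0675); print(ok)
if ok:
    arm.command_gripper(.75); st('open'); arm.command_gripper(.95); 
    arm.servo_line([*T,.20],max_speed=.2); arm.pause(.15); st('up')
    d=cam('wrist'); save(d,'w12');hs=cv2.cvtColor(d['img'],cv2.COLOR_RGB2HSV).astype(int);h,s,v=[hs[...,k] for k in range(3)]
    b=blob((s<40)&(v>190),282,208,5);print('plate',b[1],b[2],onz(d,*b[2][0],.084).round(4))
    save(cam('side'),'s12')
for y in (CY-np.pi/2,CY+np.pi/2): print(y,arm.solve_ik([.5303,.195,.124],RZ(y)))
```

```text
0.1 t33.87 tcp [0.5405 0.1118 0.1001] w0.632 F [ 0.32 -0.14 -0.71]
0.069 t34.36 tcp [0.5402 0.1118 0.069 ] w0.632 F [-0.08 -0.1  -0.16]
0.0675 t34.61 tcp [0.5406 0.1118 0.0679] w0.632 F [ 0.94 -0.5   0.18]
0.0665 t34.86 tcp [0.5402 0.1118 0.0666] w0.632 F [-0.36 -0.09 -1.18]
0.0655 t35.11 tcp [0.5404 0.1118 0.0657] w0.635 F [-0.58  0.59  2.36]
0.0645 t35.36 tcp [0.5404 0.1118 0.0657] w0.632 F [-3.77 -0.09 13.  ]
True
open t35.62 tcp [0.5402 0.1118 0.0644] w0.752 F [ 0.06 -0.22  0.13]
up t36.91 tcp [0.5391 0.1117 0.1984] w0.950 F [-0.93 -0.25 -0.31]
plate [ 250  179   65   64 2881] ((282.0617370605469, 215.57736206054688), (64.34931945800781, 75.74952697753906), 160.38160705566406) [0.5401 0.1204 0.084 ]
-1.4467963267948964 [ 2.30122088e-01  4.27765187e-01  1.70450267e+00 -4.44089210e-16
  1.00932480e+00 -1.46467424e+00]
1.6947963267948967 [ 2.30122088e-01  4.27765187e-01  1.70450267e+00 -4.44089210e-16
  1.00932480e+00  1.67691841e+00]
```

View pics/w12.png

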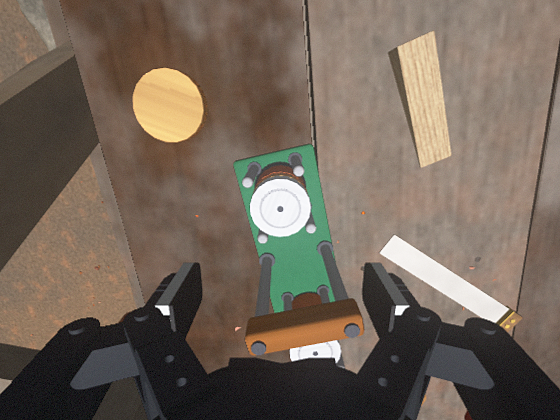

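Run:
```python
from h import *
Y=CY-np.pi/2
arm.reach([.5303,.1946,.26],RZ(Y)); arm.pause(.2); st()
d=cam('wrist'); save(d,'w13')
hs=cv2.cvtColor(d['img'],cv2.COLOR_RGB2HSV).astype(int);h,s,v=[hs[...,k] for k in range(3)]
print(proj(d,[[.5303,.1946,.156]]))
b=blob((h<16)&(s>110)&(v>150),*proj(d,[[.5303,.1946,.156]])[0],9); r=cv2.minAreaRect(b[3]); print('handle',b[0],r); c=np.array([onz(d,*q,.156) for q in cv2.boxPoints(r)]); print(c.round(4),c.mean(0).round(4))
save(cam('side'),'s13')
```

```text
t38.55 tcp [0.5303 0.1944 0.2598] w0.946 F [ 0.42 -0.97 -0.52]
[[283.13668535 208.58906088]]
handle [283.71841959 204.30328325] ((283.5, 205.5), (97.0, 21.0), 90.0)
[[0.4871 0.1807 0.156 ]
 [0.485  0.1979 0.156 ]
 [0.5723 0.2099 0.156 ]
 [0.5747 0.1909 0.156 ]] [0.5298 0.1948 0.156 ]
```

View pics/w13.png

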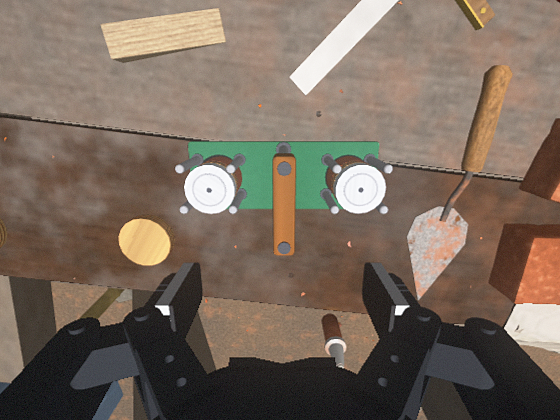

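The view shows both discs level, at (209,189) and (361,188), with the handle at (283,206) aligned with the jaws. Next I'll pinch it and lift.

Run:
```python
from h import *
T=[.5301,.1948]
arm.command_gripper(.6)
arm.servo_line([*T,.123],max_speed=.12); arm.pause(.1); st('down')
arm.command_gripper(0.,110); arm.pause(.2); st('grip')
arm.servo_line([*T,.133],max_speed=.03); arm.pause(.3); st('lift1'); print(np.round(arm.read_moment(),3))
save(cam('side'),'s14')
```

```text
down t40.44 tcp [0.5307 0.1949 0.1238] w0.600 F [ 0.39 -0.13 -1.8 ]
grip t41.03 tcp [0.5304 0.1952 0.1237] w0.219 F [-1.83  0.38  5.57]
lift1 t41.82 tcp [0.53   0.1948 0.1328] w0.217 F [ 0.44  0.61 -9.73]
[ 0.06  -0.018 -0.001]
```

View pics/s14.png

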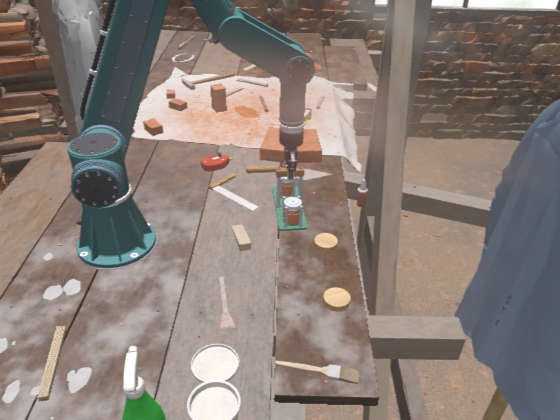

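Run:
```python
from h import *
T=[.5301,.1948]
arm.servo_line([*T,.2435],max_speed=.06); arm.pause(.6); st('lift'); print(np.round(arm.read_moment(),3), arm.read_ee_rot().round(4).tolist(), np.abs(arm.read_joint_velocities()).max())
d=cam('wrist'); save(d,'w15'); s=cam('side'); save(s,'s15'); c=cam('scene')
o=[cv2.resize(s['img'][90:230,220:360],None,fx=2.8,fy=2.8,interpolation=cv2.INTER_CUBIC),cv2.resize(c['img'][100:240,170:310],None,fx=2.8,fy=2.8,interpolation=cv2.INTER_CUBIC)]
cv2.imwrite('pics/c15.png',np.hstack(o)[...,::-1])
```

```text
lift t44.46 tcp [0.5301 0.1948 0.2435] w0.216 F [ 0.71 -0.82 -8.86]
[-0.013  0.002  0.009] [[-0.1237, 0.9923, 0.0], [0.9923, 0.1237, 0.0], [0.0, 0.0, -1.0]] 0.0021701601509954154
```

View pics/w15.png

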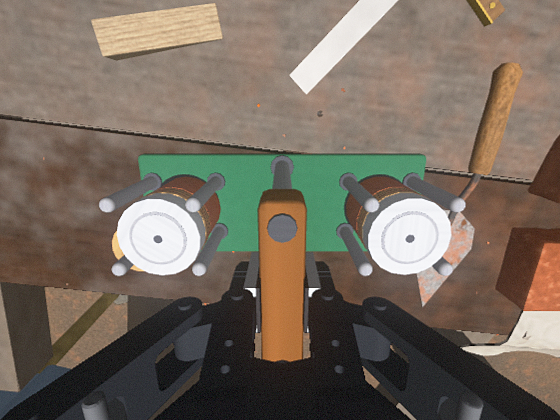

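View pics/c15.png

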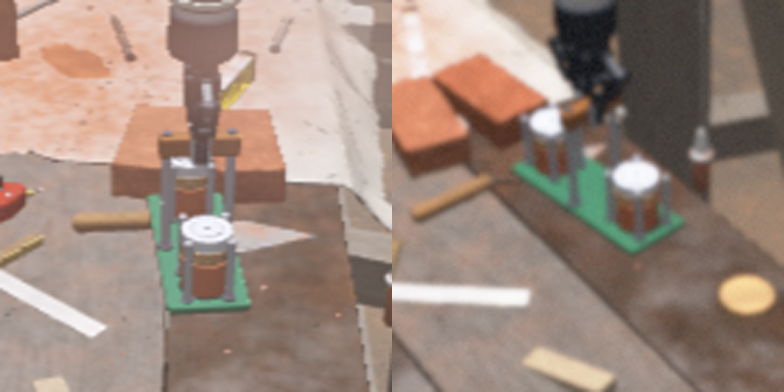

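The wrist view shows the carrier level: the disc dots are at (157,239) and (410,239), symmetric about the handle at x≈282. Both stacks are intact.

Run:
```python
from h import *
st(); print(arm.close_job())
```

```text
t44.61 tcp [0.5301 0.1948 0.2435] w0.215 F [ 0.81  0.54 -7.93]
the job is handed in; nothing more can be done
None
```

I loaded the empty pocket with the brick core, then the smallest plywood disc, then the aluminium disc, and let go of each one. I then picked the carrier up by its handle and handed the job in at 44.6 s, still holding it.

- **Hold:** the gripper rose about 12 cm from the grasp without slipping. The wrist force read about 8–9 N against 8.2 N expected for the loaded carrier, with almost no moment and the joints at rest.
- **Stack:** the last views show the carrier level, with both stacks intact between their pins.
- **Bystanders:** those in view looked unmoved, but I did not measure them.
- **Failed reading:** after I placed the aluminium disc, its mask merged with a pin and gave a wrong position. I judged that placement by eye instead, and later views showed it sitting correctly.

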